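Send the fence's sliding length stop home

TASK

On the saw-fence rail, press down the round lock button on top of the sliding carriage and keep it held down while you slide the carriage along the rail until it is fully home against the tall end stop (not towards the low strap at the other end). Once it is home, let the button spring back up so that the carriage locks there, and come away. Only press and push: do not grip anything, do not force the carriage along while its button is up, and leave the loose things on the bench where they are.

Things in the scene. Friction and masses are not known exactly. Their poses are not given: they have to be found in the camera images.
- rail: fixed aluminium T-slot rail, 60 mm wide, 460 mm long, 30 mm high, lying on the bench along its own y axis; origin under its centre on the bench; its yaw differs from start to start
- carriage (a joint): slide (m) along the rail's own y axis, 0 parked at mid-rail, range -0.16..0.16. Dark steel saddle, 78 mm across the rail, 64 mm along it, flat top at 62 mm. Starts parked: an index pin under its button locks it (resists 25 N), and locks it again when home. With the button down it slides with 1 to 2 N: fingertips pressing on the button drag it by friction
- button_top (a point): centre of the top face of the round black lock button, 34 mm across, in the middle of the carriage's top, on the rail's centre line; 78 mm above the bench when up, 71 mm when fully down. It rides along with the carriage
- button (a joint): travel of the lock button (m), straight down: 0 up, 0.007 fully down. Spring 4 N at the start of the travel, 8 N at the end. The index pin is free from 3.5 mm down: hold the button nearly fully down all the way. When let go it comes fully up only if the carriage is within about 1.5 mm of the end stop's buffer
- end_stop: fixed steel saddle block over the rail, 78 mm across the rail, 34 mm along it over its rubber buffers, 62 mm high; origin on the rail's centre line at bench height, in its middle. It stands on either side of the carriage. The carriage is home when it rests on the buffer: the button's centre is then 49 mm from this origin along the rail
- strap: fixed low steel strap, 18 mm wide, only 2 mm higher than the rail, over the rail on the other side of the carriage from the end stop; not a stop, the carriage passes over it; origin on the rail's centre line at bench height
- batten: loose offcut of pale wood, 35 x 130 x 20 mm, lying flat; origin under its centre
- sanding_block: loose cork sanding block, 62 x 92 x 26 mm; origin under its centre
- jar: loose glass jar, 60 mm across, 75 mm high; origin under its centre
- square: loose try square lying flat: dark wooden stock 16 x 100 x 18 mm (along its own y, centred on the origin) and a thin steel blade reaching 117 mm to its own +x
- glue: loose white glue bottle, 48 mm across, 95 mm high; origin under its centre
- mallet: loose wooden mallet lying on the bench: head 65 x 120 x 65 mm centred 120 mm to the origin's own +x, 26 mm thick handle reaching 100 mm from the origin along its own -x
- sander: loose green palm sander, 110 x 100 mm, 122 mm high; origin under its centre
Not all that is in view belongs to the job. What is shaped like the end_stop but red is not meant.

How it is judged (in metres and radians):
On the way, in this order (a step that is already met when the one before it is completed fails the run):
1. the lock button is held down (more than 4 mm) with the carriage still away from the end stop (value of joint button above 0.004 m and horizontal distance between button_top and end_stop above 0.058 m), for 0.1 s.
2. the carriage is home against the end stop (within 3 mm) while the button is still held down (more than 3 mm) (horizontal distance between button_top and end_stop below 0.052 m and value of joint button above 0.003 m), for 0.1 s.
At the end, for the whole second after the job is handed in: the carriage rests home against the end stop (within 3 mm), its button is up again (within 1 mm), it is still, and the loose things stand where they were (horizontal distance between button_top and end_stop below 0.052 m and value of joint button below 0.001 m and velocity of joint carriage between -0.003 and 0.003 m/s); the robot touches nothing.
It fails at once if the carriage is forced along (faster than 40 mm/s) with its button up (less than 0.5 mm down) (value of joint button below 0.0005 m and (velocity of joint carriage above 0.04 m/s or velocity of joint carriage below -0.04 m/s)).
It fails at once if a loose thing is shifted, lifted or carried by more than 15 mm (distance of any of batten, sanding_block, jar, square, glue, mallet, sander from where it was at the start of the episode above 0.015 m).
It also fails if it takes over 35 s, if anything falls off the work surface, if the arm or the gripper's body presses on something with over 40 N, if the wrist force passes 120 N, or if a joint passes its speed limit or range.

ROBOT

A 6-joint arm with a two-finger parallel gripper is mounted at the origin on the work surface. World frame = base frame: x ahead of the robot, y to its left, z up, the work surface at z = 0. Lengths are in m, angles in degrees, forces in N, time in s.
With the tool pointing down it reaches from about 0.25 to 0.725 m from the base axis. Payload 9.7 kg.
Tool frame: the origin (TCP) lies on the centre line of the jaws, within the pads' length; the fingertips stand bot.nose_length ahead of it and the grasp point (between the pads) lies 11 mm behind it (bot.nose_length is the distance from the TCP to the fingertips, in m); z points along the fingers, y is the line along which they close (so a half turn about z gives the same grasp; the last joint's range is limited). The gripper opens to 85 mm and grips with 20 to 120 N. Pads are 22 mm wide; open, the fingers measure 114 mm over their backs; the gripper's body (76 mm by 85 mm) begins 54 mm behind the grasp point. The pads swing forward as they close: fully open they stand 13 mm farther back than shut.
Start: joints at [-72.078, 4.979, 10.078, 95.1, 0, 90], TCP at [0.169, -0.523, 0.239] pointing down, gripper open.
Joint ranges: [-179.16, 179.16], [-48.56, 103.87], [-65.8, 70.77], [-126.05, 130.52], [-82.76, 87.17], [-180, 180]. Speed limits (degrees/s): [127.2, 127.2, 147.25, 180, 180, 180].

INTERFACE

Orientations are given as [roll, pitch, yaw] about the fixed x, y, z axes, in that order (R = Rz(yaw) Ry(pitch) Rx(roll)).
In Python, from workcell import bot gives the robot as it stands. The module is installed in compiled form; this text tells all that it offers.
- The arm moves only by the shell command python3 -m inch 'ROWS' [OPENING] [FORCE]. ROWS is JSON, a list of rows, each a list of 4 numbers: the shift along the world's x, y, z in cm, then the turn about the world's z in degrees. A call has exactly 8 rows; each row is the pose to reach, as a shift and turn from the pose commanded when the call began; what a row does not reach only later rows make up. A row lasts 1/8 s, in which the tool goes at most 62.5 mm and 10.7 degrees, less where a joint would pass 70% of its speed; a pose out of reach is approached as far as the arm can. A call with a gripper value outside its range is refused whole. OPENING is the finger opening in cm, from 0 to 8.54, set as the call begins (- or left out, the last holds). The fingers move at their own pace and stop on an object; FORCE is the grip in N (left out, the last holds). Time passes only in rows, so rows that repeat a pose let the fingers close, or fill a call up. It gives the time, the measured TCP pose, the force, the opening and the grip force at its end, in the units of the state.
- bot.get_obs(): the state, without advancing time (a new reading comes with each control period).
- bot.camera(name): name is "scene" or "side" or "wrist"; returns a dict with "img" (420x560x3 uint8, red, green, blue), "fovy" (degrees; the focal length in pixels is half the picture's height over the tangent of half this angle, whatever the lens; pixels are square), "cx", "cy" (the principal point, pixels), "R" (3x3) and "t" (3): a world point X has camera coordinates R X + t; the wrist camera has in their place "mount" (4x4, takes a point from camera to tool coordinates, whose origin is the TCP and whose axes are the flange's). Camera axes: x right, y down, z forward; pixel columns grow to the right and rows downward; lengths in m; the calibration is good to about 2 mm. A picture is of the moment at which its call begins: read the wrist's pose just before it. There is no depth.
- bot.job_done(): hands the job in; it is judged then, once.
Trained networks look in a picture, given as the dict that the camera call returned (one of the last four; its "shot" number tells which), for a name from the list of things; names that differ only in an ending like _2 or _b are one class to them, and where a whole thing is asked for, a point or a joint stands for the part that bears it (a point fixed in the world has none). Each returns a list of dicts, best first, with "score" (0 to 1); they miss things now and then, are a little off and sometimes report something else, mostly with a low value. They report only what shows in the picture. A call takes as long as a camera call. They do not tell look-alikes from the thing itself.
- bot.find_in(thing, picture): "point" ([column, row] in pixels, amid what is visible of it).
- bot.landmark_of(thing, picture): "point" ([column, row] in pixels: a listed point, or the origin of a listed thing).
The state is a dict: "time": time; "q": joint angles; "qd": joint speeds; "joint_efforts": joint torques, N m; "ee_pos": TCP position; "tcp_rot": TCP orientation; "wrist_force": force on the tool from outside, world axes, zero at the start; "torque": the same for the moment, N m; "opening": finger opening in m; "grasp_force": force on a finger pad.
Only numpy, scipy, OpenCV 4.12 (cv2) and the standard library are available. Lean on these libraries where they do the work, as an engineer would, in place of code of your own. Each camera call takes 0.05 s, during which the arm holds its last target. There are 200 camera calls.

## Working session

There is one attempt and no reset: what is moved stays moved. The work goes in short steps, Python scripts to look and compute and a shell command to move; the robot and the scene stay as the last step left them, time stands still between calls to the robot, and variables do not carry over. Pictures are saved under pics/ and viewed, at most 10 in all, crops included, and the job is handed in when it is done.

```bash
mkdir -p pics
cat > h.py <<'E'
import numpy as np, cv2
from workcell import bot
def K(c):
    f=c["img"].shape[0]/2/np.tan(np.radians(c["fovy"])/2); return f
def ray(c,p,z):
    f=K(c); d=np.array([(p[0]-c["cx"])/f,(p[1]-c["cy"])/f,1.])
    R=np.array(c["R"]);t=np.array(c["t"]); o=-R.T@t; v=R.T@d
    return o+v*(z-o[2])/v[2]
def save(c,n): cv2.imwrite("pics/"+n,cv2.cvtColor(c["img"],cv2.COLOR_RGB2BGR))
E
python3 - <<'E'
from h import *
print(bot.nose_length, bot.get_obs())
Z={"button_top":.078}
for n in ["scene","side"]:
    c=bot.camera(n); save(c,n+"1.png"); print(n,[k for k in c if k!='img'],-np.array(c["R"]).T@np.array(c["t"]))
    for th in ["button_top","end_stop","strap","rail","carriage","jar","glue","mallet","sander","batten","sanding_block","square"]:
        for r in bot.landmark_of(th,c)[:3]:
            if r["score"]>.2: print(th,np.round(r["score"],2),np.round(r["point"]),np.round(ray(c,r["point"],Z.get(th,0)),3))
E
```

```text
0.008 {'time': 0.0, 'q': array([-7.20795737e+01,  5.01121464e+00,  1.00347815e+01,  9.50989990e+01,
        1.41870422e-03,  8.99987306e+01]), 'qd': array([-0.04804545, -0.00496561,  0.12033562, -0.00185991, -0.06871771,
        0.01908244]), 'joint_efforts': array([-2.27400749e-03, -5.20392072e+01,  4.64801180e+01,  1.64211314e-02,
       -1.27122858e-04,  5.30983641e-06]), 'ee_pos': array([ 0.16917384, -0.52311226,  0.23858489]), 'tcp_rot': array([-1.79924568e+02, -1.42037423e-03,  1.79216939e+01]), 'wrist_force': array([1.59511044, 0.79195572, 0.68908839]), 'torque': array([-3.23965460e-02, -1.99690276e-05,  8.80894399e-03]), 'grasp_force': 0.0, 'opening': 0.08527460566385416}
scene ['fovy', 'cx', 'cy', 'R', 't', 'shot'] [ 1.02645261 -0.69972013  0.71195798]
button_top 0.47 [300. 204.] [0.524 0.058 0.078]
end_stop 0.76 [330. 198.] [0.524 0.241 0.   ]
end_stop 0.76 [305. 174.] [0.369 0.32  0.   ]
end_stop 0.63 [398. 209.] [0.727 0.325 0.   ]
strap 0.48 [257. 258.] [ 0.518 -0.126  0.   ]
rail 0.77 [293. 226.] [0.512 0.047 0.   ]
rail 0.65 [297. 268.] [ 0.624 -0.091  0.   ]Traceback (most recent call last):
  File "<stdin>", line 7, in <module>
ValueError: it knows: batten, button_top, end_stop, glue, jar, mallet, rail, sander, sanding_block, square, strap
```

Run:
```python
from h import *
Z={"button_top":.078}
for n in ["scene","side"]:
    c=bot.camera(n); save(c,n+"1.png"); print(n,-np.array(c["R"]).T@np.array(c["t"]))
    for th in ["button_top","end_stop","strap","rail","jar","glue","mallet","sander","batten","sanding_block","square"]:
        for r in bot.landmark_of(th,c)[:3]:
            if r["score"]>.2: print(th,np.round(r["score"],2),np.round(r["point"]),np.round(ray(c,r["point"],Z.get(th,0)),3))
a=[cv2.imread(f"pics/{n}1.png") for n in ("scene","side")]
```

```text
scene [ 1.02645261 -0.69972013  0.71195798]
button_top 0.61 [296. 203.] [0.514 0.057 0.078]
button_top 0.59 [258. 257.] [ 0.573 -0.187  0.078]
end_stop 0.89 [399. 206.] [0.722 0.343 0.   ]
end_stop 0.68 [310. 176.] [0.392 0.318 0.   ]
end_stop 0.66 [331. 198.] [0.526 0.244 0.   ]
strap 0.73 [259. 258.] [ 0.522 -0.123  0.   ]
rail 0.98 [294. 224.] [0.508 0.057 0.   ]
rail 0.4 [291. 199.] [0.424 0.158 0.   ]
jar 0.74 [298. 265.] [ 0.62  -0.083  0.   ]
jar 0.67 [331. 200.] [0.531 0.232 0.   ]
glue 0.78 [352. 214.] [0.624 0.206 0.   ]
mallet 0.85 [371. 171.] [0.548 0.487 0.   ]
sander 0.68 [149. 326.] [ 0.47 -0.44  0.  ]
batten 0.57 [291. 202.] [0.434 0.142 0.   ]
sanding_block 0.9 [249. 232.] [ 0.428 -0.058  0.   ]
square 0.55 [324. 230.] [0.595 0.088 0.   ]
square 0.21 [249. 229.] [ 0.42  -0.046  0.   ]
square 0.21 [351. 217.] [0.629 0.193 0.   ]
side [0.47081317 1.01768594 0.67368989]
end_stop 0.97 [273. 307.] [0.524 0.252 0.   ]
end_stop 0.73 [170. 336.] [0.726 0.351 0.   ]
end_stop 0.7 [348. 339.] [0.368 0.336 0.   ]
strap 0.63 [287. 218.] [ 0.51  -0.131  0.   ]
strap 0.33 [316. 280.] [0.429 0.151 0.   ]
rail 0.79 [281. 253.] [0.517 0.047 0.   ]
jar 0.63 [279. 254.] [0.523 0.049 0.   ]
glue 0.5 [251. 264.] [0.589 0.097 0.   ]
mallet 0.78 [254. 395.] [ 0.542  0.48  -0.   ]
sander 0.72 [302. 170.] [ 0.472 -0.471  0.   ]
sander 0.29 [279. 255.] [0.523 0.053 0.   ]
batten 0.82 [317. 282.] [0.427 0.156 0.   ]
sanding_block 0.96 [318. 236.] [ 0.421 -0.042  0.   ]
square 0.72 [250. 264.] [0.592 0.098 0.   ]
```

View pics/scene1.png

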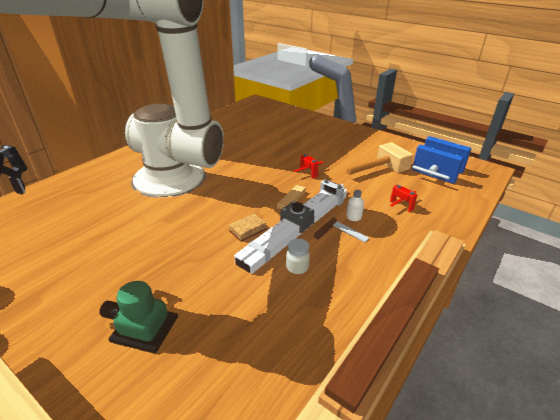

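View pics/side1.png

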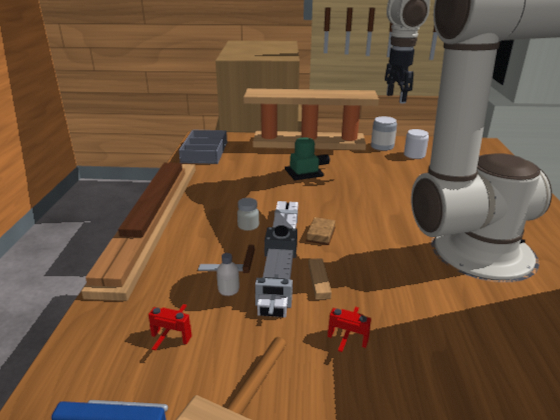

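The scene view shows the rail from (243,262) to (340,188), with the carriage and its black button at about (297,208). There are three saddle-shaped candidates: grey on the rail at (332,190), red at (310,165) and red at (403,198). The grey one fits, since it's steel and over the rail. I'll confirm this in an enlarged crop and locate the button by triangulation.

Run:
```python
from h import *
a=cv2.imread("pics/scene1.png")[170:280,225:365]; b=cv2.imread("pics/side1.png")[190:330,235:325]
a=cv2.resize(a,None,fx=3.2,fy=3.2,interpolation=2); b=cv2.resize(b,None,fx=3.8,fy=3.8,interpolation=2)
o=np.zeros((560,800,3),np.uint8); o[:a.shape[0],:a.shape[1]]=a; o[:b.shape[0],452:452+b.shape[1]]=b
cv2.imwrite("pics/crop1.png",o)
```

```text
(no output)
```

View pics/crop1.png

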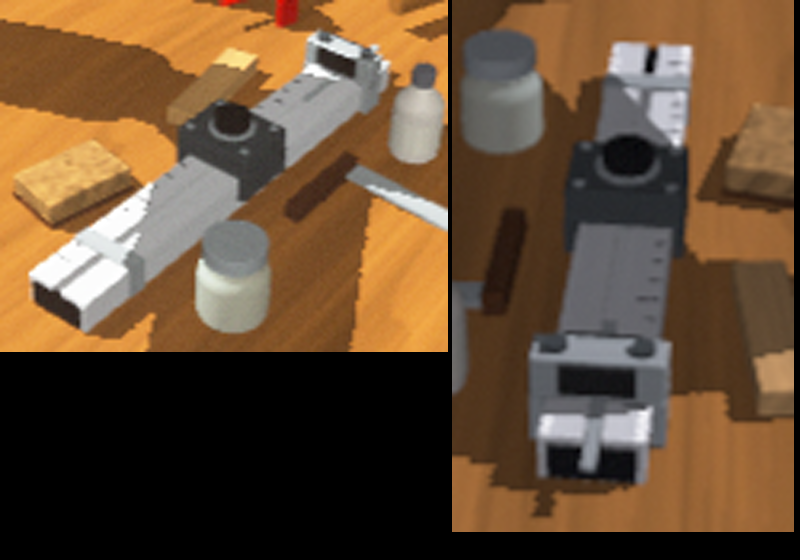

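The crop confirms it: the grey steel saddle over the rail's +y end (scene 332,190; side about 273,290) is the end stop. The low strap is at the -y end (scene about 258,248), and the red ones are off the rail. Next I'll work out the geometry from the picked pixels.

Run:
```python
from h import *
s=bot.camera("scene"); d=bot.camera("side")
A=lambda p:(p[0]/3.2+225-.3,p[1]/3.2+170-.3); B=lambda p:((p[0]-452)/3.8+235-.3,p[1]/3.8+190-.3)
P=lambda n,c,p,z:print(n,np.round(ray(c,p,z),4))
P("btn sc",s,A((232,112)),.078);P("btn si",d,B((628,150)),.078)
for n,p in dict(fL=(614,43),fR=(690,43),nL=(540,415),nR=(650,412)).items(): P("rail si "+n,d,B(p),.03)
for n,p in dict(a=(33,272),b=(85,290+12)).items(): P("rail sc near "+n,s,A(p),.03)
for n,p in dict(tl=(532,340),tr=(670,345)).items(): P("stop far top "+n,d,B(p),.062)
for c in (s,d):
  for th in ("button_top","end_stop","rail"):
    for r in bot.landmark_of(th,c)[:3]: print(th,round(r["score"],2),np.round(r["point"],1),np.round(ray(c,r["point"],.078 if th[0]=="b" else 0),3))
  for r in bot.find_in("button_top",c)[:2]: print("find",round(r["score"],2),np.round(r["point"],1),np.round(ray(c,r["point"],.074),3))
```

```text
btn sc [0.5206 0.0509 0.078 ]
btn si [0.5178 0.0556 0.078 ]
rail si fL [ 0.5409 -0.1791  0.03  ]
rail si fR [ 0.4819 -0.1829  0.03  ]
rail si nL [0.5559 0.2623 0.03  ]
rail si nR [0.4946 0.2558 0.03  ]
rail sc near a [ 0.4859 -0.1765  0.03  ]
rail sc near b [ 0.542  -0.1772  0.03  ]
stop far top tl [0.5623 0.2363 0.062 ]
stop far top tr [0.4846 0.2358 0.062 ]
button_top 0.57 [296.7 203.4] [0.516 0.055 0.078]
end_stop 0.89 [397.4 201.9] [0.708 0.36  0.   ]
end_stop 0.67 [305.5 175.5] [0.376 0.311 0.   ]
end_stop 0.53 [331.8 198.8] [0.529 0.242 0.   ]
rail 0.87 [294.1 226.7] [0.517 0.044 0.   ]
rail 0.47 [294.7 266.6] [ 0.617 -0.092  0.   ]
find 0.47 [295.9 205.9] [0.518 0.048 0.074]
button_top 0.44 [282.9 231. ] [0.513 0.064 0.078]
end_stop 0.69 [348.1 336.2] [0.368 0.329 0.   ]
end_stop 0.59 [273.3 304.4] [0.524 0.243 0.   ]
end_stop 0.56 [171.  334.6] [0.724 0.347 0.   ]
rail 0.8 [282.8 254.8] [0.513 0.053 0.   ]
find 0.68 [282.9 229.6] [0.513 0.051 0.074]
find 0.43 [320.3 280.5] [0.426 0.247 0.074]
```

```bash
python3 -m inch '[[1,2,0,-2],[4,6,0,-5],[7,11,0,-8],[10,16,0,-12],[13,21,0,-15],[16,26,0,-18],[18,30,0,-20],[20,33,0,-20]]' 0 20; python3 -m inch '[[2,3,0,0],[5,8,0,0],[8,13,0,0],[11,18,0,0],[13,22,0,0],[14.5,24,0,0],[15,24.6,0,0],[15,24.6,0,0]]'
python3 - <<'E'
from h import *
from scipy.spatial.transform import Rotation as Ro
o=bot.get_obs(); c=bot.camera("wrist"); save(c,"w1.png")
M=np.array(c["mount"]); Rt=Ro.from_euler("xyz",o["tcp_rot"],degrees=True).as_matrix(); print(o["ee_pos"],o["tcp_rot"],o["wrist_force"]);print(M.round(3))
W=np.eye(4);W[:3,:3]=Rt;W[:3,3]=o["ee_pos"]; W=W@M; c["R"]=W[:3,:3].T; c["t"]=-c["R"]@W[:3,3]
np.savez("w1.npz",R=c["R"],t=c["t"],fovy=c["fovy"],cx=c["cx"],cy=c["cy"])
for th,z in (("button_top",.078),("end_stop",0),("strap",0),("rail",0)):
  for r in bot.landmark_of(th,c)[:2]: print(th,round(r["score"],2),np.round(r["point"],1),np.round(ray(c,r["point"],z),3))
E
```

```text
time: 2.95
ee_pos: [0.3698, -0.1916, 0.2396]
tcp_rot: [180.0, -0.0, -2.0]
wrist_force: [-0.1, 1.5, 0.5]
opening: -0.0002
grasp_force: 0.0
time: 3.95
ee_pos: [0.5197, 0.0153, 0.2392]
tcp_rot: [-178.4, 0.1, 0.9]
wrist_force: [-0.1, -0.1, -0.8]
opening: -0.0001
grasp_force: 0.0
[0.51972737 0.01533038 0.2392361 ] [-1.78443676e+02  6.49082560e-02  9.13901833e-01] [-0.06669455 -0.094879   -0.83161452]
[[-0.001 -0.956 -0.295  0.078]
 [ 1.    -0.001 -0.    -0.001]
 [ 0.    -0.295  0.956 -0.134]
 [ 0.     0.     0.     1.   ]]
button_top 0.89 [236.8 197.8] [0.52  0.057 0.078]
end_stop 0.7 [ 24.9 288.2] [ 0.379  0.331 -0.   ]
end_stop 0.55 [ 83.2 168.2] [0.529 0.236 0.   ]
strap 0.74 [251.1 181.7] [0.518 0.052 0.   ]
strap 0.39 [216.3 100. ] [0.602 0.087 0.   ]
rail 0.55 [252.  179.5] [0.52  0.051 0.   ]
```

View pics/w1.png

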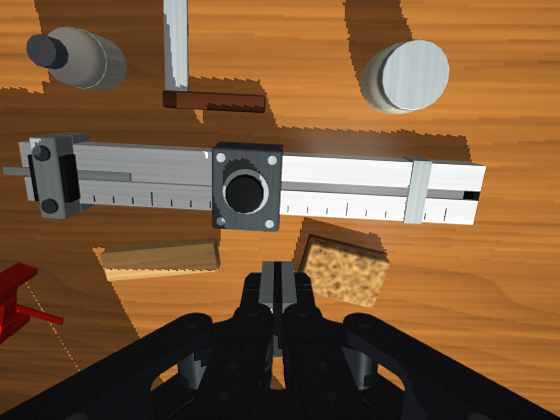

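The wrist view shows the carriage button at (244,193), the grey end stop at (55,178) on the +y side, and the strap at (418,190) on the -y side. The arm was still lagging when this was taken, so I'll let it settle and measure again.

```bash
python3 -m inch '[[0,0,0,0],[0,0,0,0],[0,0,0,0],[0,0,0,0],[0,0,0,0],[0,0,0,0],[0,0,0,0],[0,0,0,0]]'
python3 - <<'E'
from h import *
from scipy.spatial.transform import Rotation as Ro
o=bot.get_obs(); c=bot.camera("wrist"); save(c,"w2.png")
M=np.array(c["mount"]); Rt=Ro.from_euler("xyz",o["tcp_rot"],degrees=True).as_matrix(); print(o["ee_pos"],o["tcp_rot"],o["wrist_force"])
W=np.eye(4);W[:3,:3]=Rt;W[:3,3]=o["ee_pos"]; W=W@M; c["R"]=W[:3,:3].T; c["t"]=-c["R"]@W[:3,3]
np.savez("w2.npz",R=c["R"],t=c["t"],fovy=c["fovy"],cx=c["cx"],cy=c["cy"])
for th,z in (("button_top",.078),("end_stop",0)):
  for r in bot.landmark_of(th,c)[:2]: print(th,round(r["score"],2),np.round(r["point"],1),np.round(ray(c,r["point"],z),3))
E
```

```text
time: 5.2
ee_pos: [0.5198, 0.016, 0.2393]
tcp_rot: [-178.4, 0.0, 1.0]
wrist_force: [0.5, -0.6, -0.2]
opening: 0.0002
grasp_force: 0.0
[0.51983199 0.01600062 0.23927208] [-1.78433182e+02  4.13038119e-02  9.86824441e-01] [ 0.47177298 -0.58129747 -0.16637233]
button_top 0.84 [242.9 198.8] [0.519 0.052 0.078]
end_stop 0.97 [ 86.  169.6] [0.527 0.234 0.   ]
end_stop 0.68 [ 23.6 290.5] [0.376 0.334 0.   ]
```

View pics/w2.png

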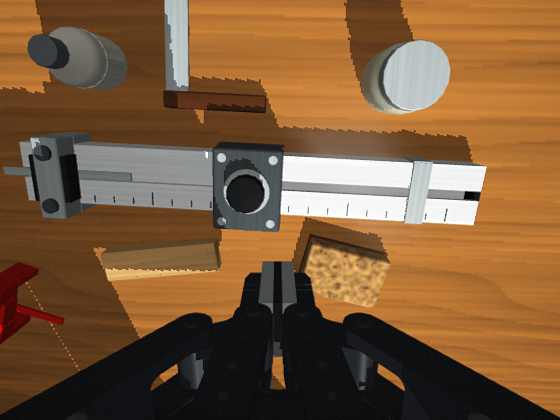

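Run:
```python
from h import *
w=dict(np.load("w2.npz")); w["img"]=np.zeros((420,560,3))
P=lambda n,p,z:print(n,np.round(ray(w,p,z),4))
P("btn",(245,192.5),.078);P("plate",np.mean([(221,157),(275,159),(222,221),(271,224)],0),.062)
for p in [(484,166),(474,224),(85,143),(83,208)]: P("rail",p,.03)
for p in [(33,139),(66,137),(65,218),(42,218)]: P("stop",p,.062)
print(bot.get_obs()["q"].round(1))
```

```text
btn [0.5249 0.0502 0.078 ]
plate [0.5231 0.05   0.062 ]
rail [ 0.545  -0.1775  0.03  ]
rail [ 0.4854 -0.1786  0.03  ]
rail [0.5595 0.2132 0.03  ]
rail [0.4926 0.2252 0.03  ]
stop [0.5657 0.2414 0.062 ]
stop [0.568  0.2111 0.062 ]
stop [0.492  0.2246 0.062 ]
stop [0.4914 0.247  0.062 ]
[  0.9   0.9   5.8  95.    1.6 179.9]
```

Joint 6 had hit its 180° limit, so I'll turn the yaw positive and hover above the button at about (0.521, 0.051).

```bash
python3 -m inch '[[0,0.5,-1,9],[0,1.5,-3,18],[0.1,2.5,-5,27],[0.1,3.2,-8,36],[0.1,3.5,-10,45],[0.1,3.5,-12,50],[0.1,3.5,-13,50],[0.1,3.5,-13,50]]'
python3 - <<'E'
from h import *
from scipy.spatial.transform import Rotation as Ro
o=bot.get_obs();print(o["ee_pos"],o["tcp_rot"],o["wrist_force"],o["q"].round(1))
ims=[]
for n,(u,v) in (("scene",(297,195)),("side",(281,220))):
    c=bot.camera(n); ims.append(cv2.resize(c["img"][v-50:v+50,u-50:u+50],(400,400),interpolation=2))
cv2.imwrite("pics/h1.png",np.hstack(ims)[:,:,::-1])
E
```

```text
time: 6.35
ee_pos: [0.5206, 0.0509, 0.109]
tcp_rot: [-178.4, 0.1, 50.9]
wrist_force: [-0.2, -0.1, 0.3]
opening: 0.0004
grasp_force: 0.0
[0.52056499 0.0509359  0.10895777] [-1.78395434e+02  7.60270672e-02  5.08682903e+01] [-0.18268567 -0.14093897  0.32512704] [  5.    1.9  -7.5  81.7   1.1 134.1]
```

View pics/h1.png

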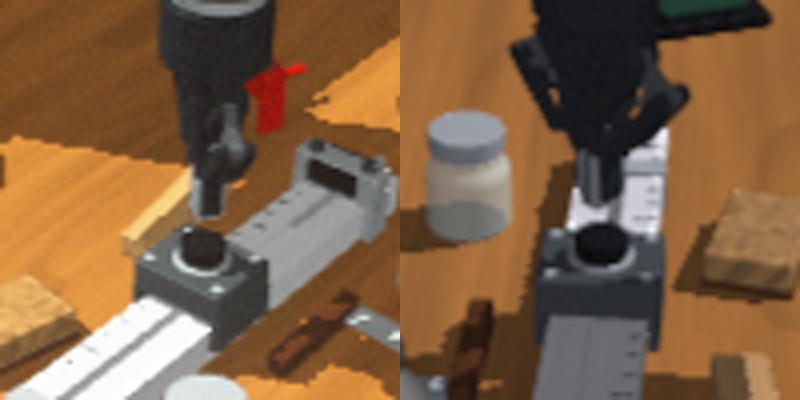

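In both crops the tip hangs right over the button (scene crop 208,215 over 203,240; side crop 602,195 over 601,240). Next I'll press.

```bash
python3 -m inch '[[0,0,-0.6,0],[0,0,-1.2,0],[0,0,-1.8,0],[0,0,-2.2,0],[0,0,-2.5,0],[0,0,-2.8,0],[0,0,-3,0],[0,0,-3,0]]'
```

```text
time: 7.45
ee_pos: [0.5209, 0.051, 0.0799]
tcp_rot: [-178.5, 0.0, 51.0]
wrist_force: [-2.2, -1.2, 7.4]
opening: -0.0002
grasp_force: 3.5
```

```bash
python3 -m inch '[[0,0,-0.1,0],[0,0,-0.2,0],[0,0.3,-0.2,0],[0,1,-0.2,0],[0,1.8,-0.2,0],[0.1,2.6,-0.2,0],[0.1,3.2,-0.2,0],[0.1,3.5,-0.2,0]]'
python3 - <<'E'
from h import *
c=bot.camera("side"); 
for r in bot.landmark_of("button_top",c)[:2]: print(round(r["score"],2),np.round(ray(c,r["point"],.071),3))
cv2.imwrite("pics/s2.png",cv2.resize(c["img"][170:320,200:350],(500,500),interpolation=2)[:,:,::-1])
print(bot.get_obs()["wrist_force"])
E
```

```text
time: 8.45
ee_pos: [0.5222, 0.0863, 0.0789]
tcp_rot: [-178.5, -0.0, 51.0]
wrist_force: [-3.5, -0.3, 13.0]
opening: 0.0001
grasp_force: 6.6
0.45 [0.514 0.092 0.071]
[-5.20811649  1.80434043 12.85342976]
```

View pics/s2.png

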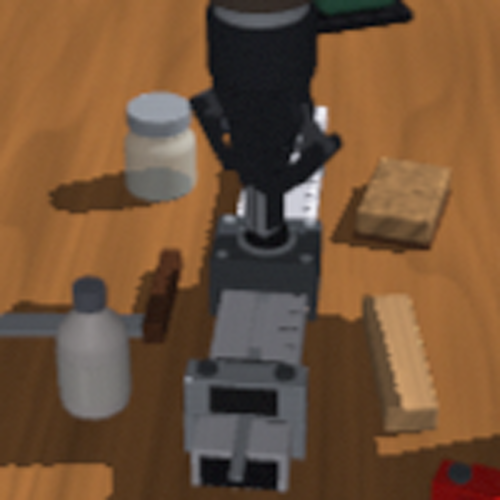

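The carriage follows, with the button still under the fingertip (crop 265,240). I'll keep going.

```bash
python3 -m inch '[[0,0.5,0,0],[0,1.4,0,0],[0.1,2.4,0,0],[0.1,3.4,0,0],[0.1,4.4,0,0],[0.2,5.4,0,0],[0.2,6.2,0,0],[0.2,6.6,0,0]]'; python3 -m inch '[[0,0.4,0,0],[0,0.8,0,0],[0,1.2,0,0],[0,1.6,0,0],[0,2,0,0],[0.1,2.3,0,0],[0.1,2.6,0,0],[0.1,2.6,0,0]]'
```

```text
time: 9.55
ee_pos: [0.5242, 0.1526, 0.0789]
tcp_rot: [-178.5, -0.1, 51.0]
wrist_force: [-3.7, -1.1, 12.5]
opening: 0.0002
grasp_force: 6.3
time: 10.55
ee_pos: [0.5251, 0.1786, 0.079]
tcp_rot: [-178.5, -0.1, 51.0]
wrist_force: [-3.9, 1.6, 11.8]
opening: 0.0004
grasp_force: 6.2
```

```bash
python3 -m inch '[[0,0.1,0,0],[0,0.2,0,0],[0,0.3,0,0],[0,0.4,0,0],[0,0.5,0,0],[0,0.6,0,0],[0,0.7,0,0],[0,0.8,0,0]]'
python3 - <<'E'
from h import *
c=bot.camera("scene"); d=bot.camera("side")
a=cv2.resize(c["img"][150:250,270:370],(400,400),interpolation=2);b=cv2.resize(d["img"][220:320,230:330],(400,400),interpolation=2)
cv2.imwrite("pics/s3.png",np.hstack([a,b])[:,:,::-1]); print(bot.get_obs()["wrist_force"])
E
```

```text
time: 11.55
ee_pos: [0.5253, 0.1863, 0.079]
tcp_rot: [-178.5, -0.1, 51.0]
wrist_force: [-3.1, -0.3, 11.9]
opening: 0.0003
grasp_force: 6.1
[-2.97112586 -0.35082206 11.89578666]
```

View pics/s3.png

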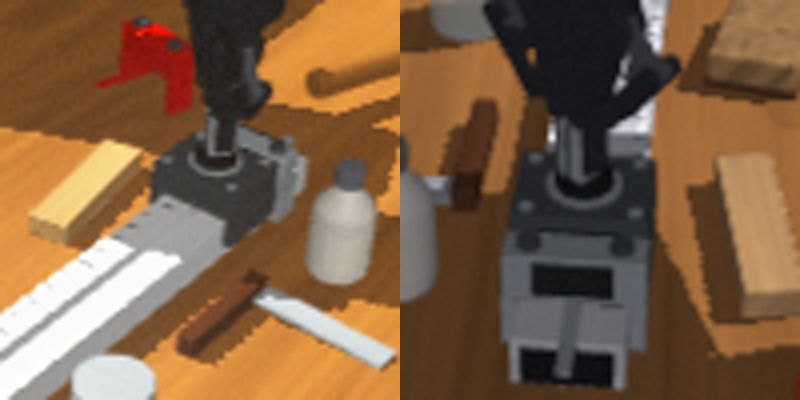

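The carriage is almost at the stop. I'll continue slowly until the stop pushes back.

```bash
python3 -m inch '[[0,0.05,0,0],[0,0.1,0,0],[0,0.15,0,0],[0,0.2,0,0],[0,0.25,0,0],[0,0.3,0,0],[0,0.35,0,0],[0,0.4,0,0]]';  python3 -m inch '[[0,0.05,0,0],[0,0.1,0,0],[0,0.15,0,0],[0,0.2,0,0],[0,0.25,0,0],[0,0.3,0,0],[0,0.35,0,0],[0,0.4,0,0]]'
```

```text
time: 12.65
ee_pos: [0.5253, 0.189, 0.079]
tcp_rot: [-178.6, 0.0, 50.9]
wrist_force: [-3.2, -8.0, 14.2]
opening: 0.0003
grasp_force: 6.9
time: 13.65
ee_pos: [0.5258, 0.1926, 0.079]
tcp_rot: [-178.7, 0.0, 50.9]
wrist_force: [-2.1, -9.3, 12.2]
opening: -0.0004
grasp_force: 6.2
```

The stop pushes back at about 8–9 N, so the carriage is home. I'll lift straight up.

```bash
python3 -m inch '[[0,0,0,0],[0,0,0.15,0],[0,0,0.3,0],[0,0,0.5,0],[0,0,0.7,0],[0,0,1,0],[0,0,2,0],[0,0,4,0]]'; python3 -m inch '[[0,0,2,0],[0,0,4,0],[0,0,7,0],[0,-2,9,0],[0,-6,10,0],[0,-9,10,0],[0,-10,10,0],[0,-10,10,0]]'
python3 - <<'E'
from h import *
c=bot.camera("scene"); d=bot.camera("side")
a=cv2.resize(c["img"][150:250,270:370],(400,400),interpolation=2);b=cv2.resize(d["img"][220:320,230:330],(400,400),interpolation=2)
cv2.imwrite("pics/s4.png",np.hstack([a,b])[:,:,::-1]); print(bot.get_obs()["wrist_force"])
E
```

```text
time: 14.65
ee_pos: [0.5241, 0.1941, 0.1171]
tcp_rot: [-178.3, 0.1, 51.0]
wrist_force: [-0.3, -0.3, -0.3]
opening: -0.0
grasp_force: 0.0
time: 15.65
ee_pos: [0.5248, 0.094, 0.2173]
tcp_rot: [-178.4, 0.0, 50.9]
wrist_force: [0.6, -0.3, -0.7]
opening: 0.0001
grasp_force: 0.0
[ 0.70791936  0.60789698 -0.25925471]
```

View pics/s4.png

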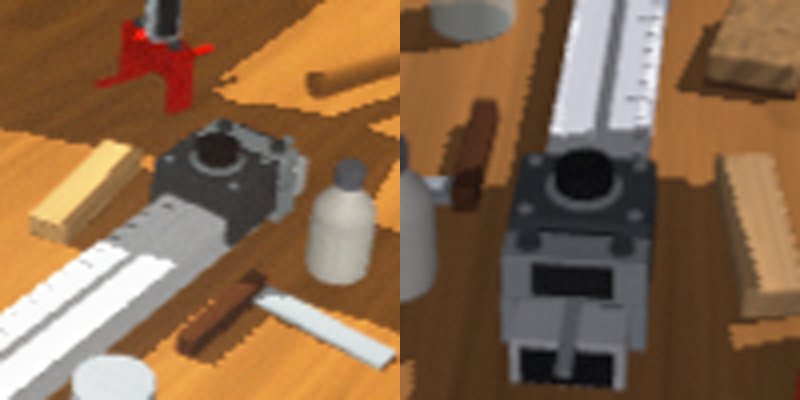

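The carriage is hard against the grey stop in both crops. The button stands proud of its collar as it did at the start (about 48 px tall in the scene crop, against about 50 before), and the loose things haven't moved. Handing in.

```bash
python3 -c "
from workcell import bot
print(bot.job_done())"
```

```text
the job is handed in; nothing more can be done
None
```

I held the lock button down, slid the carriage home against the grey steel end stop, let the button spring back up, backed the arm clear and handed the job in. The hand-in returned no verdict, but the last pictures show the carriage against the stop, the button up and the loose things in view of the rail unmoved.

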